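Consolidate two part-filled bottle trays and stack the emptied one

ROBOT

A 6-joint arm with a two-finger parallel gripper is mounted at the origin on a cart in front of the work surface, level with it; the furniture and walls round the work are solid. World frame = base frame: x ahead of the robot, y to its left, z up, the work surface at z = 0. Lengths are in m, angles in rad, forces in N, time in s.
With the tool pointing down it reaches from about 0.35 to 0.775 m from the base axis. Payload 7.3 kg.
Tool frame: the origin (TCP) lies midway between the tips of the shut fingers; the grasp point (between the pads) lies 19 mm behind it; z points along the fingers, y is the line along which they close (so a half turn about z gives the same grasp; the last joint's range is limited). The gripper opens to 92 mm and grips with 3 to 60 N. Pads are 19 mm wide; open, the fingers measure 130 mm over their backs; the gripper's body (75 mm by 190 mm) begins 47 mm behind the grasp point.
Start: joints at [-1.421, 0.342, 1.524, -0, 1.275, -0.146], TCP at [0.153, -0.502, 0.227] pointing down, gripper open.
Joint ranges: [-2.53, 2.53], [-0.77, 2.02], [0.04, 2.7], [-1, 4.14], [0.28, 2.66], [-3.11, 3.11]. Speed limits (rad/s): [2.57, 2.57, 3.14, 3.14, 3.14, 3.14].

INTERFACE

Orientations are given as a rotation vector (axis times angle).
In Python, from rig import robot, imaging gives the robot as it stands.
- The arm moves only by the shell command python3 -m handwheel 'ROWS'. ROWS is JSON, a list that holds one entry, the list of rows, each a list of 7 numbers: the turn, a rotation vector about the tool's x, y, z in degrees, then the shift along the tool's x, y, z in m, then the finger opening in m, from 0 to 0.0918. A call has 1 to 8 rows; each row shifts and turns the commanded pose from where the row before left it, along the tool's axes as they then stand; what a row does not reach is not made up. A row lasts 1/12 s, in which the tool goes at most 41.7 mm and 7.16 degrees, less where a joint would pass 70% of its speed; a pose out of reach is approached as far as the arm can. A call with a gripper value outside its range is refused whole. The fingers move at their own pace and stop on an object; the grip force is fixed at half the most. Time passes only in rows, so rows that do not move let the fingers close. It gives the time, the measured TCP pose, the force, the opening and the grip force at its end, in the units of the state.
- robot.observe(): the state, without advancing time (a new reading comes with each control period).
- imaging.get_image(name): name is "scene" or "top" or "wrist"; returns a dict with "image" (384x512x3 uint8, blue, green, red), "z_map" (384x512 float32, m along the optical axis (not along the pixel's ray), 0 where there is no reading), "fx", "fy", "cx", "cy" (pixels), "distortion" ([k1, k2, p1, p2, k3] as OpenCV has them; the pictures are not rectified), "xyz" and "rotation" of the camera in the world. Camera axes: x right, y down, z forward; pixel columns grow to the right and rows downward; lengths in m; the calibration is good to about 2 mm. A picture is of the moment at which its call begins.
- robot.close_job(): hands the job in; it is judged then, once.
The state is a dict: "time": time; "joints": joint angles; "qd": joint speeds; "joint_efforts": joint torques, N m; "eef_pos": TCP position; "eef_rot": TCP orientation; "wrist_force": force on the tool from outside, world axes, zero at the start; "wrist_torque": the same for the moment, N m; "grip_width": finger opening in m; "grasp_force": force on a finger pad.
Only numpy, scipy, OpenCV 4.12 (cv2) and the standard library are available. Lean on these libraries where they do the work, as an engineer would, in place of code of your own. Each camera call takes 0.05 s, during which the arm holds its last target. There are 200 camera calls.

TASK

Two of the bottle trays on the desk are part-filled with amber bottles, one with three and one with two. Keeping them upright, move the two bottles from the emptier tray into the free pockets of the fuller one, so that all five stand upright and fully down in their pockets; then put the emptied tray squarely on top of the stack of two empty trays, its foot fully down inside the rim of the tray below. Leave the filled tray and the stack where they stand, and do not disturb the other things on the desk.

Things in the scene. Friction and masses are not known exactly. Their poses are not given: they have to be found in the camera images.
- fuller_tray: Grey plastic bottle tray with three bottles at the start, lying within 0.3 rad of the world x direction. All four trays are alike: 196 x 44 mm, 36 mm high, origin at the centre of the underside, x along the length. Walls 3 mm; five pockets in a row at x = -76, -38, 0, 38, 76 mm, each 35 (x) x 38 (y) mm, floor at z = 11, dividers up to z = 26 mm. Bottles at x = -76, 0, 38 mm.
- free_pocket_a (a point): Centre of the floor of the fuller tray's free pocket at the tray's x = -38 mm, 11 mm above its underside; it moves with the tray.
- free_pocket_b (a point): Centre of the floor of the fuller tray's other free pocket, at the end of the row, at the tray's x = 76 mm; 11 mm above its underside.
- emptier_tray: Like tray with two bottles at the start, in its pockets at x = -38 and 76 mm. Origin at the centre of the underside. About 120 g; when empty it is gripped across its 44 mm width at mid length, 30 mm above its underside. Its inset foot, 186 x 34 mm and 8 mm high, steps out to the full 196 x 44 mm above.
- stack_top: Like tray, empty, the upper one of the stack of two: underside 28 mm, rim 64 mm above the desk. The foot of the next tray drops 8 mm into its rim opening (190 x 38 mm, 2 mm play on each side) until the ledge above the foot rests on the rim: underside 28 mm above this tray's underside, 56 mm above the desk.
- stack_bottom: Like tray, empty, the lower one of the stack, standing loose on the desk. Origin at the centre of its underside, x along the length. (Keep the arm clear of the microscope on the left of the desk: 0.48 m high, fixed, all of it at y above 0.27 m and x from 0.33 to 0.72 m.)
- bottle_1: Amber reagent bottle with black screw cap, 29 mm diameter, 61 mm high: body 29 mm across up to 47 mm, cap 20 mm across from 47 to 61 mm. About 50 g. Origin: centre of its underside, z up along the bottle. It starts in the fuller tray.
- bottle_2: Amber reagent bottle with black screw cap, 29 mm diameter, 61 mm high: body 29 mm across up to 47 mm, cap 20 mm across from 47 to 61 mm. About 50 g. Origin: centre of its underside, z up along the bottle. It starts in the fuller tray.
- bottle_3: Amber reagent bottle with black screw cap, 29 mm diameter, 61 mm high: body 29 mm across up to 47 mm, cap 20 mm across from 47 to 61 mm. About 50 g. Origin: centre of its underside, z up along the bottle. It starts in the fuller tray.
- bottle_4: Amber reagent bottle with black screw cap, 29 mm diameter, 61 mm high: body 29 mm across up to 47 mm, cap 20 mm across from 47 to 61 mm. About 50 g. Origin: centre of its underside, z up along the bottle. It starts in the emptier tray.
- bottle_5: Amber reagent bottle with black screw cap, 29 mm diameter, 61 mm high: body 29 mm across up to 47 mm, cap 20 mm across from 47 to 61 mm. About 50 g. Origin: centre of its underside, z up along the bottle. It starts in the emptier tray.
- eraser: Bystander: eraser in a sleeve, 20 x 45 x 12 mm, lying on the desk between the robot and the trays. Origin: centre of its underside.
- specimen_pot: Bystander: specimen pot with a red screw lid, 49 mm across, 58 mm high, beyond the trays. Origin: centre of its underside.
- dropper_bottle: Bystander: white dropper bottle with a pointed nozzle, 36 mm across, 106 mm high, beyond the trays to the left. Origin: centre of its underside.
Mind the look-alikes: they are no part of the job. What is shaped like the bottle_4 but blue or green is not meant.

How it is judged:
On the way, in this order (a step that is already met when the one before it is completed fails the run):
1. all five bottles stand upright, fully down in the pockets of the fuller tray (x of bottle_1 in the frame of fuller_tray between -0.083 and 0.083 m and y of bottle_1 in the frame of fuller_tray between -0.009 and 0.009 m and z of bottle_1 in the frame of fuller_tray between 0.006 and 0.015 m and angle between each of bottle_1, bottle_2, bottle_3, bottle_4, bottle_5's own z axis and vertical below 0.15 rad and linear speed of each of bottle_1, bottle_2, bottle_3, bottle_4, bottle_5 below 0.02 m/s and x of bottle_2 in the frame of fuller_tray between -0.083 and 0.083 m and y of bottle_2 in the frame of fuller_tray between -0.009 and 0.009 m and z of bottle_2 in the frame of fuller_tray between 0.006 and 0.015 m and x of bottle_3 in the frame of fuller_tray between -0.083 and 0.083 m and y of bottle_3 in the frame of fuller_tray between -0.009 and 0.009 m and z of bottle_3 in the frame of fuller_tray between 0.006 and 0.015 m and x of bottle_4 in the frame of fuller_tray between -0.083 and 0.083 m and y of bottle_4 in the frame of fuller_tray between -0.009 and 0.009 m and z of bottle_4 in the frame of fuller_tray between 0.006 and 0.015 m and x of bottle_5 in the frame of fuller_tray between -0.083 and 0.083 m and y of bottle_5 in the frame of fuller_tray between -0.009 and 0.009 m and z of bottle_5 in the frame of fuller_tray between 0.006 and 0.015 m and angle between fuller_tray's own z axis and vertical below 0.05 rad), for 0.2 s.
2. the emptied tray is seated on top of the stack (x of emptier_tray in the frame of stack_top between -0.005 and 0.005 m and y of emptier_tray in the frame of stack_top between -0.005 and 0.005 m and z of emptier_tray in the frame of stack_top between 0.025 and 0.0305 m and angle between the x axis of emptier_tray and the x axis of stack_top, either way round below 0.06 rad and angle between emptier_tray's own z axis and vertical below 0.04 rad and linear speed of emptier_tray below 0.02 m/s), for 0.2 s.
At the end, for the whole second after the job is handed in: All five bottles upright (0.15 rad) on pocket floors of the fuller tray; the emptied tray seated on the stack: centred to 5 mm, turned under 0.06 rad, underside 25 to 30.5 mm above the tray below, level; the stack still nested; filled tray and stack moved under 30 mm; all at rest (all of step 1 and all of step 2 and z of stack_top in the frame of stack_bottom between 0.025 and 0.0305 m and x of stack_top in the frame of stack_bottom between -0.005 and 0.005 m and y of stack_top in the frame of stack_bottom between -0.005 and 0.005 m and distance of each of fuller_tray, stack_bottom from where it was at the start of the episode below 0.03 m); the robot touches nothing.
It fails at once if a bottle is tipped by more than 0.9 rad (angle between any of bottle_1, bottle_2, bottle_3, bottle_4, bottle_5's own z axis and vertical above 0.9 rad).
It fails at once if a bystander (eraser, specimen pot, dropper bottle) is moved more than 20 mm (distance of any of eraser, specimen_pot, dropper_bottle from where it was at the start of the episode above 0.02 m).
It also fails if it takes over 72 s, if anything falls off the work surface, if the arm or the gripper's body presses on something with over 40 N, if the wrist force passes 120 N, or if a joint passes its speed limit or range.

## Working session

There is one attempt and no reset: what is moved stays moved. The work goes in short steps, Python scripts to look and compute and a shell command to move; the robot and the scene stay as the last step left them, time stands still between calls to the robot, and variables do not carry over. Pictures are saved under pics/ and viewed, at most 10 in all, crops included, and the job is handed in when it is done.

```bash
mkdir -p pics; ls; python3 - <<'E'
from rig import robot, imaging
import cv2,numpy as np
s=robot.observe(); print({k:np.round(v,3).tolist() for k,v in s.items()})
for n in ("top","scene"):
    d=imaging.get_image(n); cv2.imwrite(f"pics/{n}0.png",d["image"]); np.save(f"{n}0.npy",d,allow_pickle=True)
    print(n,d["fx"],d["fy"],d["cx"],d["cy"],d["distortion"],d["xyz"],np.round(d["rotation"],4).tolist())
E
```

```text
pics
{'time': 0.0, 'joints': [-1.421, 0.343, 1.525, 0.0, 1.275, -0.146], 'qd': [-0.001, -0.001, 0.001, 0.001, 0.001, -0.002], 'joint_efforts': [-0.001, -43.125, -24.422, 0.072, 0.056, -0.0], 'eef_pos': [0.153, -0.502, 0.226], 'eef_rot': [-3.106, -0.463, -0.0], 'wrist_force': [-0.187, -0.439, -0.021], 'wrist_torque': [-0.005, 0.016, -0.015], 'grasp_force': 0.0, 'grip_width': 0.092}
top 449.88944738815803 449.88944738815803 252.4491456855355 191.12448498723353 [0.02722122 0.         0.         0.         0.        ] [ 0.29660374 -0.01044519  1.31661967] [-2.1838, 2.0154, -0.223]
scene 370.33154779102694 370.33154779102694 257.5073780243816 191.84899030999736 [-0.1101501  0.         0.         0.         0.       ] [0.16293734 0.45807838 0.6579015 ] [-0.9361, 2.5137, -1.0378]
```

View pics/top0.png

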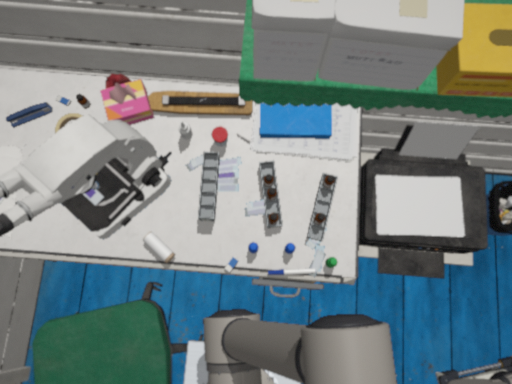

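View pics/scene0.png

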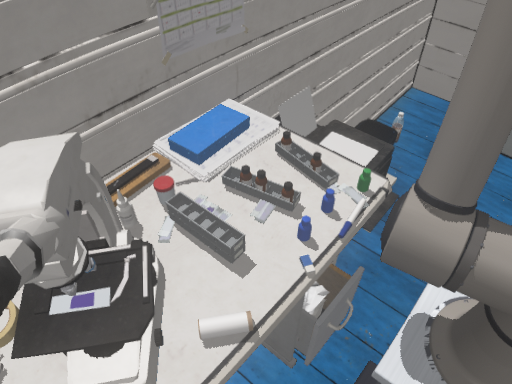

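The top view (up = +x, left = +y) shows three rows:
- Tray with 3 dark caps around (270,195): the fuller tray.
- Tray with 2 caps around (322,208): the emptier tray.
- Empty stack around (208,187).
- Look-alikes, not meant: blue bottles at (253,248) and (290,248), and a green one at (331,262). They aren't amber and stand outside the trays.

Next I'll measure from the depth map and confirm in an enlarged crop.

```bash
cat > h.py <<'E'
import cv2,numpy as np
from scipy.spatial.transform import Rotation as R
def K(d): return np.array([[d["fx"],0,d["cx"]],[0,d["fy"],d["cy"]],[0,0,1]])
def rot(d):
    r=np.array(d["rotation"]); return r if r.shape==(3,3) else R.from_rotvec(r).as_matrix()
def rays(d,uv):
    p=cv2.undistortPoints(np.float64(uv).reshape(-1,1,2),K(d),np.array(d["distortion"]))[:,0]
    return np.c_[p,np.ones(len(p))]@rot(d).T
def onplane(d,uv,z):
    r=rays(d,uv); c=np.array(d["xyz"]); return c+r*((z-c[2])/r[:,2])[:,None]
def cloud(d):
    h,w=d["z_map"].shape; v,u=np.mgrid[:h,:w]
    c=np.array(d["xyz"])+rays(d,np.c_[u.ravel(),v.ravel()])*d["z_map"].reshape(-1,1)
    c[d["z_map"].ravel()==0]=np.nan
    return c.reshape(h,w,3)
E
python3 - <<'E'
from h import *
d=np.load("top0.npy",allow_pickle=True).item()
P=cloud(d); im=d["image"]
print("desk z",np.nanmedian(P[225:245,215:245,2]))
m=((P[...,2]>.012)&(P[...,2]<.09)).astype(np.uint8); m[:, :180]=0;m[:120]=0;m[270:]=0;m[:,350:]=0
n,l,st,c=cv2.connectedComponentsWithStats(m)
for i in range(1,n):
    if st[i,4]<15: continue
    q=P[l==i]; r=cv2.minAreaRect(np.float32(q[:,:2]*1000))
    print(st[i],np.round(c[i]),"rect",np.round(r[0],1),np.round(r[1],1),round(r[2],1),"zmax",np.round(np.percentile(q[:,2],[50,95]),3))
hsv=cv2.cvtColor(im,cv2.COLOR_BGR2HSV)
k=((P[...,2]>.045)&(P[...,2]<.09)&(hsv[...,2]<110)).astype(np.uint8); k[:,:240]=0;k[:140]=0;k[240:]=0;k[:,350:]=0
n,l,st,c=cv2.connectedComponentsWithStats(k)
for i in range(1,n):
    if st[i,4]>5: print("cap",st[i,4],c[i],onplane(d,c[i],.061),np.median(P[l==i],0))
cv2.imwrite("pics/crop.png",cv2.resize(im[130:280,180:345],None,fx=4,fy=4,interpolation=2)[:600,:660])
E
```

```text
desk z -0.0017091894497263116
[ 250  120  100   42 3567] [302. 138.] rect [ 759.1 -116.4] [127.1 299. ] 2.7 zmax [0.029 0.069]
[180 123  12  17 151] [185. 131.] rect [748.7 227.5] [29.5 33.8] 47.9 zmax [0.054 0.08 ]
[212 127  16  19 249] [220. 136.] rect [741.6 122.9] [47.8 44.9] 3.6 zmax [0.057 0.062]
[ 198  152   22   70 1176] [209. 186.] rect [585.4 140. ] [197.4  45.9] 1.2 zmax [0.04  0.063]
[259 161  24  68 706] [271. 196.] rect [580. -40.] [197.8  45.7] 11.5 zmax [0.035 0.072]
[307 173  31  69 680] [323. 205.] rect [ 554.6 -193.4] [ 45.9 198.6] 79.6 zmax [0.033 0.071]
[248 243  11  11  85] [253. 248.] rect [418.7  -2.1] [26.2 28.5] 0.2 zmax [0.043 0.063]
[285 243  11  11  91] [290. 248.] rect [ 426.9 -106.3] [25.8 28.1] 48.5 zmax [0.044 0.063]
[326 257  11  11  99] [331. 262.] rect [ 396.4 -224.6] [28.2 25.2] 13.0 zmax [0.043 0.062]
[230 258   7   8  15] [233. 262.] rect [375.1  53.1] [11.3 21.3] 64.0 zmax [0.013 0.016]
cap 76 [268.38157895 178.89473684] [[ 0.61637611 -0.030965    0.061     ]] [ 0.61563833 -0.03081662  0.0575087 ]
cap 76 [329.21052632 180.11842105] [[ 0.62672853 -0.20542676  0.061     ]] [ 0.62586467 -0.2049654   0.05754064]
cap 79 [271.4556962  192.58227848] [[ 0.5768546  -0.04263952  0.061     ]] [ 0.57688626 -0.04255172  0.06232984]
cap 78 [273.20512821 217.58974359] [[ 0.50515246 -0.05267628  0.061     ]] [ 0.50502055 -0.0522239   0.06310587]
cap 79 [319.75949367 217.49367089] [[ 0.5159808  -0.18353546  0.061     ]] [ 0.51545151 -0.18284682  0.0619301 ]
```

View pics/crop.png

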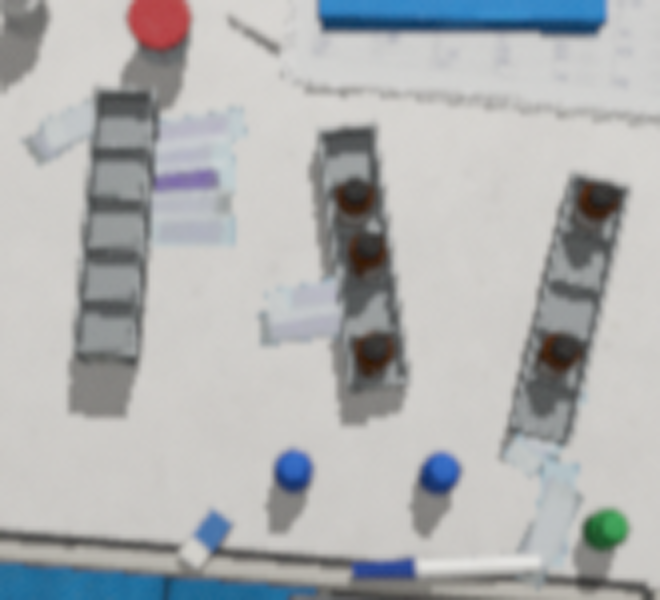

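Confirmed in the crop: the fuller tray holds amber bottles at (375,352), (368,250) and (355,197). Its free pockets are the far end (348,160) and between the first two (372,300). The emptier tray holds (562,350) and (600,200). I'll go over the emptier tray first.

```bash
cat > plan.py <<'E'
import sys,numpy as np
from scipy.spatial.transform import Rotation as R
from rig import robot
x,y,z,yaw=map(float,sys.argv[1:5])   # m, deg: world angle of the tray's x axis
s=robot.observe(); M=R.from_rotvec(s["eef_rot"]).as_matrix(); p=np.array(s["eef_pos"])
down=lambda a:np.array([[np.cos(a),np.sin(a),0],[np.sin(a),-np.cos(a),0],[0,0,-1]])
c=[down(np.radians(yaw)),down(np.radians(yaw+180))]
q=[R.from_matrix(M.T@k).as_rotvec(degrees=True) for k in c]
i=int(np.argmin([np.linalg.norm(v) for v in q]))
print("t",round(float(s["time"]),2),"pos",p.round(4),"j6",round(float(s["joints"][5]),2),"turn",q[i].round(2),"other",q[1-i].round(1),"shift after turn",(c[i].T@(np.array([x,y,z])-p)).round(4),"F",np.round(s["wrist_force"],1),"w",round(float(s["grip_width"]),4),"g",round(float(s["grasp_force"]),1))
E
python3 plan.py 0.52 -0.19 0.25 -11
```

```text
t 0.1 pos [ 0.153  -0.5018  0.2261] j6 -0.15 turn [-8.000e-02  1.000e-02  2.795e+01] other [-0.000e+00 -1.000e-01 -1.521e+02] shift after turn [ 0.3008 -0.3761 -0.0239] F [-0.5 -0.2 -0.2] w 0.0917 g 0.0
```

```bash
python3 -m handwheel '[[[0,0,7,0,0,-0.006,0.0918],[0,0,7,0,0,-0.006,0.0918],[0,0,7,0,0,-0.006,0.0918],[0,0,7,0,0,-0.006,0.0918]]]' && python3 -m handwheel '[[[0,0,0,0.0215,-0.0269,0,0.0918],[0,0,0,0.0215,-0.0269,0,0.0918],[0,0,0,0.0215,-0.0269,0,0.0918],[0,0,0,0.0215,-0.0269,0,0.0918],[0,0,0,0.0215,-0.0269,0,0.0918],[0,0,0,0.0215,-0.0269,0,0.0918],[0,0,0,0.0215,-0.0269,0,0.0918]]]' && python3 -m handwheel '[[[0,0,0,0.0215,-0.0269,0,0.0918],[0,0,0,0.0215,-0.0269,0,0.0918],[0,0,0,0.0215,-0.0269,0,0.0918],[0,0,0,0.0215,-0.0269,0,0.0918],[0,0,0,0.0215,-0.0269,0,0.0918],[0,0,0,0.0215,-0.0269,0,0.0918],[0,0,0,0.0215,-0.0269,0,0.0918],[0,0,0,0,0,0,0.0918]]]'
python3 plan.py 0.52 -0.19 0.25 -11
python3 - <<'E'
from h import *
from rig import imaging
d=imaging.get_image("wrist"); cv2.imwrite("pics/w1.png",d["image"]); np.save("w1.npy",d,allow_pickle=True)
print(d["fx"],d["cx"],d["cy"],d["distortion"],d["xyz"],rot(d).round(3).tolist())
E
```

```text
time: 0.43
eef_pos: [0.1531, -0.502, 0.2505]
eef_rot: [-3.125, 0.312, 0.0]
wrist_force: [0.5, 0.3, -0.9]
grip_width: 0.092
grasp_force: 0.0
time: 1.02
eef_pos: [0.3378, -0.3448, 0.2505]
eef_rot: [-3.127, 0.303, 0.001]
wrist_force: [0.8, -0.1, -0.5]
grip_width: 0.0918
grasp_force: 0.0
time: 1.68
eef_pos: [0.524, -0.1862, 0.25]
eef_rot: [-3.126, 0.295, -0.001]
wrist_force: [-0.7, -0.2, -0.2]
grip_width: 0.0922
grasp_force: 0.0
t 1.68 pos [ 0.524  -0.1862  0.25  ] j6 1.28 turn [-0.12 -0.03  0.22] other [ 1.000e-01 -2.000e-01 -1.798e+02] shift after turn [-0.0032  0.0045 -0.    ] F [-0.7 -0.2 -0.2] w 0.0922 g 0.0
269.4351726820779 253.89635279158716 194.3415948169569 [-0.05083539  0.          0.          0.          0.        ] [ 0.59008842 -0.19923146  0.40697783] [[-0.186, -0.951, -0.247], [-0.983, 0.18, 0.047], [-0.001, 0.251, -0.968]]
```

View pics/w1.png

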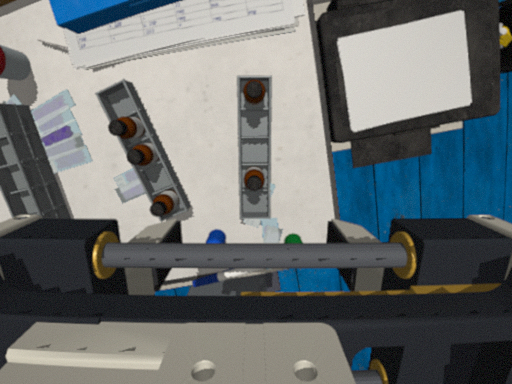

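The wrist view shows the emptier tray at (255,148), with caps at (254,90) and (254,180). The fuller tray is at (145,150), with caps at (117,128), (134,156) and (160,206). Next I'll measure both from the depth map.

```bash
cat > meas.py <<'E'
from h import *
def measure(d,rows=215):
    P=cloud(d); z=P[...,2].copy(); z[rows:]=np.nan
    print("desk",np.nanmedian(z[abs(z)<.01]).round(4))
    n,l,st,c=cv2.connectedComponentsWithStats(((z>.012)&(z<.09)).astype(np.uint8))
    for i in range(1,n):
        if st[i,4]<300: continue
        q=P[l==i]; zt=np.percentile(q[:,2],97)
        k=q[:,2]>.025
        r=cv2.minAreaRect(np.float32(q[k,:2]*1000)); a=r[2] if r[1][0]>r[1][1] else r[2]-90
        print("comp",np.round(c[i]),"ctr",np.round(r[0],1),np.round(r[1],1),"yaw",round(a,2),"ztop",zt.round(3))
    n,l,st,c=cv2.connectedComponentsWithStats(((z>.065)&(z<.085)).astype(np.uint8))
    for i in range(1,n):
        if 25<st[i,4]<600:
            q=P[l==i]; e=cv2.minEnclosingCircle(np.float32(q[:,:2]*1000)); print("cap",np.round(c[i]),np.round(e[0],1),"d",round(2*e[1],1),q.mean(0).round(4))
E
python3 - <<'E'
from meas import *
measure(np.load("w1.npy",allow_pickle=True).item())
print("top");d=np.load("top0.npy",allow_pickle=True).item(); measure(d,240)
E
```

```text
desk -0.0014
comp [162.  25.] ctr [ 725.7 -131.8] [311.9  68.6] yaw 82.93 ztop 0.067
comp [11. 63.] ctr [736.5 110.7] [20.7 43.6] yaw -23.37 ztop 0.053
comp [254. 139.] ctr [ 557.7 -192.9] [ 45.6 192. ] yaw -10.39 ztop 0.072
comp [143. 150.] ctr [580.5 -39.5] [196.8  46.6] yaw 11.39 ztop 0.071
comp [ 25. 166.] ctr [601.2 140. ] [166.   47.6] yaw 0.69 ztop 0.062
cap [253.  89.] [ 630.5 -206. ] d 19.3 [ 0.6305 -0.2062  0.0711]
cap [116. 127.] [620.  -30.1] d 20.4 [ 0.6198 -0.0313  0.0704]
cap [134. 156.] [580.8 -43.2] d 20.4 [ 0.5808 -0.0439  0.0703]
cap [253. 183.] [ 518.4 -184.6] d 19.5 [ 0.5189 -0.1847  0.0708]
cap [157. 209.] [507.8 -52.6] d 19.0 [ 0.5089 -0.0536  0.0703]
top
desk -0.0013
comp [119.  62.] ctr [951.3 455.1] [ 10.8 751.6] yaw -89.89 ztop 0.088
comp [167. 101.] ctr [824.4 278.7] [437.  162.8] yaw 85.12 ztop 0.074
comp [ 28. 112.] ctr [775.2 713.9] [ 22.9 127.7] yaw -63.12 ztop 0.043
comp [306. 131.] ctr [ 792.8 -130.6] [172.6 311.3] yaw -89.9 ztop 0.071
comp [140. 200.] ctr [537.4 335.9] [ 70.1 320.9] yaw -33.17 ztop 0.08
comp [209. 186.] ctr [585.4 140. ] [197.4  45.9] yaw 1.23 ztop 0.064
comp [271. 196.] ctr [580. -40.] [197.8  45.7] yaw 11.54 ztop 0.073
comp [323. 205.] ctr [ 555.  -193.5] [ 45.9 197.8] yaw -10.41 ztop 0.072
cap [183. 127.] [750.4 229.5] d 24.3 [0.7488 0.2279 0.0736]
cap [269. 177.] [619.1 -30.7] d 19.2 [ 0.6188 -0.031   0.0708]
cap [330. 178.] [ 630.2 -206.7] d 18.7 [ 0.63   -0.2067  0.0703]
cap [272. 191.] [580.5 -43.4] d 19.5 [ 0.5798 -0.0435  0.0708]
cap [273. 216.] [507.8 -52.5] d 18.8 [ 0.5076 -0.0526  0.0708]
cap [321. 216.] [ 517.7 -185.8] d 18.4 [ 0.5176 -0.1853  0.0706]
```

```bash
python3 plan.py 0.518 -0.1853 0.0415 -10.4
```

```text
t 1.73 pos [ 0.5221 -0.188   0.2499] j6 1.28 turn [-0.04  0.05 -0.41] other [1.000e-01 1.000e-01 1.796e+02] shift after turn [-0.0045 -0.0019  0.2084] F [-0.1  0.6 -0. ] w 0.0917 g 0.0
```

```bash
python3 -m handwheel '[[[0,0,-0.4,-0.0045,-0.0019,0.03,0.0918],[0,0,0,0,0,0.035,0.0918],[0,0,0,0,0,0.035,0.0918],[0,0,0,0,0,0.03,0.0918],[0,0,0,0,0,0,0.0918],[0,0,0,0,0,0,0.0918]]]' >/dev/null;python3 plan.py 0.518 -0.1853 0.0415 -10.4
```

```text
t 2.23 pos [ 0.5153 -0.1878  0.12  ] j6 1.27 turn [-0.05  0.2  -0.3 ] other [3.000e-01 1.000e-01 1.797e+02] shift after turn [ 0.0022 -0.003   0.0785] F [0.7 0.2 1. ] w 0.092 g 0.0
```

```bash
for i in 1 2 3; do python3 -m handwheel '[[[0,0,0,0,0,0,0.0918]]]' | sed -n 2,3p;done;python3 plan.py 0.518 -0.1853 0.0415 -10.4
```

```text
eef_pos: [0.5172, -0.1886, 0.1224]
eef_rot: [3.127, -0.292, 0.003]
eef_pos: [0.5177, -0.1886, 0.123]
eef_rot: [3.126, -0.292, 0.006]
eef_pos: [0.5176, -0.1883, 0.1228]
eef_rot: [3.126, -0.292, 0.006]
t 2.48 pos [ 0.5176 -0.1883  0.1228] j6 1.27 turn [ 0.07 -0.21 -0.26] other [-3.000e-01 -1.000e-01  1.797e+02] shift after turn [-0.0001 -0.003   0.0813] F [-0.7  0.   0.4] w 0.0916 g 0.0
```

```bash
python3 -m handwheel '[[[0,0,-0.2,0,-0.003,0.02,0.0918],[0,0,0,0,0,0.03,0.0918],[0,0,0,0,0,0.02,0.0918],[0,0,0,0,0,0.01,0.0918],[0,0,0,0,0,0,0.0918],[0,0,0,0,0,0,0.0918],[0,0,0,0,0,0,0.0918]]]' >/dev/null;python3 plan.py 0.518 -0.1853 0.0415 -10.4
```

```text
t 3.07 pos [ 0.5183 -0.1852  0.0424] j6 1.27 turn [ 0.06 -0.17 -0.05] other [-3.000e-01 -1.000e-01  1.799e+02] shift after turn [-0.0003  0.0002  0.0009] F [ 0.7 -1.1 -0. ] w 0.0916 g 0.0
```

```bash
python3 -m handwheel '[[[0,0,0,0,0,0.0015,0.02],[0,0,0,0,0,0,0.02],[0,0,0,0,0,0,0.02],[0,0,0,0,0,0,0.02],[0,0,0,0,0,0,0.02],[0,0,0,0,0,0,0.02],[0,0,0,0,0,0,0.02],[0,0,0,0,0,0,0.02]]]' >/dev/null;python3 plan.py 0.518 -0.1853 0.0415 -10.4
```

```text
t 3.73 pos [ 0.5172 -0.1846  0.0392] j6 1.27 turn [ 0.   -0.   -0.05] other [ -0.   -0.  179.9] shift after turn [ 0.0009  0.0005 -0.0023] F [-0.5 -0.2  0.6] w 0.043 g 0.0
```

```bash
python3 -m handwheel '[[[0,0,0,0,0,0,0.02],[0,0,0,0,0,0,0.02],[0,0,0,0,0,0,0.02],[0,0,0,0,0,0,0.02],[0,0,0,0,0,0,0.02]]]' ;python3 -m handwheel '[[[0,0,0,0,0,-0.015,0.02],[0,0,0,0,0,-0.02,0.02],[0,0,0,0,0,-0.03,0.02],[0,0,0,0,0,-0.03,0.02],[0,0,0,0,0,-0.015,0.02],[0,0,0,0,0,0,0.02],[0,0,0,0,0,0,0.02],[0,0,0,0,0,0,0.02]]]'; python3 plan.py 0.6548 -0.0246 0.15 11.5;
```

```text
time: 4.15
eef_pos: [0.5172, -0.1846, 0.0392]
eef_rot: [3.128, -0.286, -0.0]
wrist_force: [0.3, 0.9, -0.5]
grip_width: 0.0273
grasp_force: 30.0
time: 4.82
eef_pos: [0.5164, -0.1843, 0.1479]
eef_rot: [-3.128, 0.286, 0.003]
wrist_force: [-0.4, 0.3, -0.7]
grip_width: 0.0274
grasp_force: 30.0
t 4.82 pos [ 0.5164 -0.1843  0.1479] j6 1.27 turn [ -0.06   0.12 -21.95] other [2.00e-01 1.00e-01 1.58e+02] shift after turn [ 0.1675 -0.1289 -0.0021] F [-0.4  0.3 -0.7] w 0.0274 g 30.0
```

```bash
python3 -m handwheel '[[[0,0,-5.5,0,0,0,0.02],[0,0,-5.5,0,0,0,0.02],[0,0,-5.5,0,0,0,0.02],[0,0,-5.5,0,0,0,0.02],[0,0,0,0.02,-0.0155,0,0.02],[0,0,0,0.023,-0.0175,0,0.02],[0,0,0,0.023,-0.0175,0,0.02],[0,0,0,0.023,-0.0175,0,0.02]]]' >/dev/null; python3 -m handwheel '[[[0,0,0,0.023,-0.0175,0,0.02],[0,0,0,0.023,-0.0175,0,0.02],[0,0,0,0.019,-0.015,0,0.02],[0,0,0,0.0135,-0.011,0,0.02],[0,0,0,0,0,0,0.02],[0,0,0,0,0,0,0.02],[0,0,0,0,0,0,0.02],[0,0,0,0,0,0,0.02]]]' >/dev/null
python3 plan.py 0.6548 -0.0246 0.15 11.5
python3 - <<'E'
from meas import *
from rig import imaging
d=imaging.get_image("wrist"); cv2.imwrite("pics/w2.png",d["image"]); np.save("w2.npy",d,allow_pickle=True)
measure(d,384)
E
```

```text
t 6.15 pos [ 0.6546 -0.0256  0.1483] j6 1.21 turn [-0.02  0.11 -0.01] other [  0.2   0.  180. ] shift after turn [ 0.0004 -0.0009 -0.0017] F [-0.5 -0.1 -1.2] w 0.0272 g 30.0
desk -0.0014
comp [375.  81.] ctr [ 799.2 -133.7] [311.7 183.2] yaw 89.74 ztop 0.068
comp [20. 44.] ctr [751.8 221.1] [19.5 36. ] yaw -5.26 ztop 0.057
comp [112.  70.] ctr [742.1 124.1] [48.3 48.7] yaw -77.0 ztop 0.059
comp [ 87. 182.] ctr [626.6 141.2] [118.5  46.6] yaw 1.33 ztop 0.063
comp [251. 185.] ctr [649.8 -24.6] [57.7 44.9] yaw 12.48 ztop 0.036
comp [410. 229.] ctr [ 644.4 -208.7] [45.9 18. ] yaw 78.77 ztop 0.051
comp [ 81. 280.] ctr [521.5 138.1] [55.7 46.2] yaw 4.81 ztop 0.063
cap [255. 277.] [581.1 -41.7] d 19.0 [ 0.5787 -0.0422  0.0709]
```

View pics/w2.png

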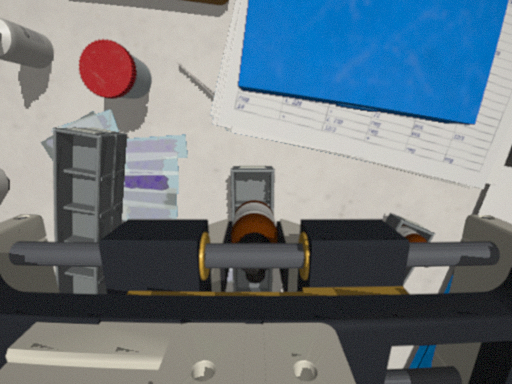

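Held bottle is upright at (255,225), with the end pocket below it at (252,190). I'll check the bottle's offset in the grip and the tray's end edge.

```bash
cat > held.py <<'E'
from meas import *
from scipy.optimize import least_squares
def held(d,tcp,yaw):
    P=cloud(d).reshape(-1,3); a=np.radians(yaw); A=np.array([[np.cos(a),-np.sin(a)],[np.sin(a),np.cos(a)]])
    hsv=cv2.cvtColor(d["image"],cv2.COLOR_BGR2HSV).reshape(-1,3)
    q=np.c_[(P[:,:2]-tcp[:2])@A,P[:,2]-tcp[2]]
    k=(np.hypot(q[:,0],q[:,1])<.022)&(q[:,2]>-.025)&(q[:,2]<.012)&(hsv[:,0]<25)&(hsv[:,1]>90)
    q=q[k]; f=least_squares(lambda c:np.hypot(q[:,0]-c[0],q[:,1]-c[1])-.0145,[0,0],loss="soft_l1",f_scale=.001)
    print("held n",len(q),"centre (tray x,y) off TCP",f.x.round(4),"rms",np.sqrt(np.mean(f.fun**2)).round(4),"z range",q[:,2].min().round(3),q[:,2].max().round(3))
E
python3 - <<'E'
from held import *
d=np.load("w2.npy",allow_pickle=True).item()
held(d,np.array([.6546,-.0256,.1483]),11.5)
P=cloud(d).reshape(-1,3); a=np.radians(11.5); A=np.array([[np.cos(a),-np.sin(a)],[np.sin(a),np.cos(a)]])
q=(P[:,:2]-[.5803,-.0398])@A; k=(P[:,2]>.03)&(P[:,2]<.042)&(q[:,0]>.055)&(q[:,0]<.12)&(abs(q[:,1])<.035)
print("tray-frame rim extents",np.percentile(q[k,0],[98,99,100]),np.percentile(q[k,1],[0,1,2,50,98,99,100]))
E
```

```text
held n 506 centre (tray x,y) off TCP [-0.0001 -0.0001] rms 0.001 z range -0.025 0.012
tray-frame rim extents [0.09883903 0.09923538 0.09945781] [-0.02161711 -0.02155301 -0.02137978  0.00056551  0.02321171  0.02329241
  0.02348371]
```

```bash
python3 -m handwheel '[[[0,0,0,0.001,-0.0014,0.02,0.02],[0,0,0,0,0,0.03,0.02],[0,0,0,0,0,0.02,0.02],[0,0,0,0,0,0,0.02],[0,0,0,0,0,0,0.02],[0,0,0,0,0,0,0.02]]]' >/dev/null; python3 plan.py 0.6554 -0.024 0.04 11.5
```

```text
t 6.7 pos [ 0.657  -0.0238  0.0808] j6 1.22 turn [ 0.05 -0.13  0.01] other [ 2.0e-01  1.0e-01 -1.8e+02] shift after turn [-0.0016 -0.0001  0.0408] F [ 0.6  0.1 -1.3] w 0.0274 g 30.0
```

```bash
python3 -m handwheel '[[[0,0,0,-0.001,0,0.01,0.02],[0,0,0,0,0,0.01,0.02],[0,0,0,0,0,0.01,0.02],[0,0,0,0,0,0,0.02],[0,0,0,0,0,0,0.02],[0,0,0,0,0,0,0.02]]]' |grep force; python3 plan.py 0.6554 -0.024 0.04 11.5;python3 -m handwheel '[[[0,0,0,0,0,0.004,0.02],[0,0,0,0,0,0.004,0.02],[0,0,0,0,0,0,0.02],[0,0,0,0,0,0,0.02],[0,0,0,0,0,0,0.02]]]' |grep force; python3 plan.py 0.6554 -0.024 0.04 11.5
```

```text
wrist_force: [-0.3, 0.2, -0.3]
grasp_force: 30.0
t 7.2 pos [ 0.6553 -0.0233  0.0492] j6 1.22 turn [ 0.01 -0.    0.05] other [   0.     0.  -179.9] shift after turn [-0.0001  0.0007  0.0092] F [-0.3  0.2 -0.3] w 0.0278 g 30.0
wrist_force: [0.7, 0.2, -0.4]
grasp_force: 30.0
t 7.62 pos [ 0.6552 -0.0234  0.0412] j6 1.22 turn [ 0.01 -0.    0.05] other [   0.    0. -180.] shift after turn [0.0001 0.0007 0.0012] F [ 0.7  0.2 -0.4] w 0.0275 g 30.0
```

```bash
python3 -m handwheel '[[[0,0,0,0,0,0.0015,0.02],[0,0,0,0,0,0,0.02],[0,0,0,0,0,0,0.02],[0,0,0,0,0,0,0.08],[0,0,0,0,0,0,0.08],[0,0,0,0,0,0,0.08],[0,0,0,0,0,0,0.08],[0,0,0,0,0,0,0.08]]]' ; python3 -m handwheel '[[[0,0,0,0,0,0,0.08],[0,0,0,0,0,-0.02,0.08],[0,0,0,0,0,-0.04,0.08],[0,0,0,0,0,-0.04,0.08],[0,0,0,0,0,-0.01,0.08],[0,0,0,0,0,0,0.0918],[0,0,0,0,0,0,0.0918]]]';python3 plan.py 0.6303 -0.2063 0.15 -10.4
```

```text
time: 8.28
eef_pos: [0.6552, -0.0234, 0.0398]
eef_rot: [3.126, 0.316, 0.0]
wrist_force: [-0.2, 0.4, 0.0]
grip_width: 0.0565
grasp_force: 0.0
time: 8.87
eef_pos: [0.6553, -0.0233, 0.1502]
eef_rot: [3.125, 0.316, 0.002]
wrist_force: [0.4, -0.3, -0.7]
grip_width: 0.0886
grasp_force: 0.0
t 8.87 pos [ 0.6553 -0.0233  0.1502] j6 1.22 turn [ 2.000e-02 -7.000e-02  2.195e+01] other [ 1.00e-01  0.00e+00 -1.58e+02] shift after turn [0.0085 0.1845 0.0002] F [ 0.4 -0.3 -0.7] w 0.0886 g 0.0
```

```bash
python3 -m handwheel '[[[0,0,5.5,0,0,0,0.0918],[0,0,5.5,0,0,0,0.0918],[0,0,5.5,0,0,0,0.0918],[0,0,5.5,0,0,0,0.0918],[0,0,0,0.0015,0.033,0,0.0918],[0,0,0,0.0015,0.033,0,0.0918],[0,0,0,0.0015,0.033,0,0.0918],[0,0,0,0.0015,0.033,0,0.0918]]]' >/dev/null; python3 -m handwheel '[[[0,0,0,0.0015,0.033,0,0.0918],[0,0,0,0.001,0.0195,0,0.0918],[0,0,0,0,0,0,0.0918],[0,0,0,0,0,0,0.0918],[0,0,0,0,0,0,0.0918],[0,0,0,0,0,0,0.0918]]]' >/dev/null
python3 plan.py 0.6303 -0.2063 0.04 -10.4
```

```text
t 10.03 pos [ 0.63   -0.2047  0.1488] j6 1.32 turn [-0.04  0.09  0.03] other [-1.0e-01 -1.0e-01 -1.8e+02] shift after turn [0.0006 0.0015 0.1088] F [ 0.2 -0.7  0.3] w 0.0916 g 0.0
```

```bash
python3 -m handwheel '[[[0,0,0,0.0005,0.0015,0.03,0.0918],[0,0,0,0,0,0.035,0.0918],[0,0,0,0,0,0.025,0.0918],[0,0,0,0,0,0.01,0.0918],[0,0,0,0,0,0.004,0.0918],[0,0,0,0,0,0,0.0918],[0,0,0,0,0,0,0.0918],[0,0,0,0,0,0,0.0918]]]' >/dev/null; python3 plan.py 0.6303 -0.2063 0.04 -10.4
```

```text
t 10.7 pos [ 0.6316 -0.2082  0.0478] j6 1.32 turn [ 0.06 -0.21 -0.03] other [-3.0e-01 -1.0e-01  1.8e+02] shift after turn [-0.0016 -0.0016  0.0078] F [0.6 0.5 0.1] w 0.0917 g 0.0
```

```bash
python3 -m handwheel '[[[0,0,0,-0.0005,-0.0015,0.005,0.0918],[0,0,0,0,0,0,0.0918],[0,0,0,0,0,0,0.0918],[0,0,0,0,0,0,0.0918]]]' >/dev/null; python3 plan.py 0.6303 -0.2063 0.04 -10.4
```

```text
t 11.03 pos [ 0.6301 -0.2064  0.041 ] j6 1.32 turn [ 0.01 -0.02 -0.05] other [ -0.   -0.  179.9] shift after turn [ 0.0001 -0.0001  0.001 ] F [0.6 0.4 0.1] w 0.0914 g 0.0
```

```bash
python3 -m handwheel '[[[0,0,0,0,0,0.001,0.02],[0,0,0,0,0,0,0.02],[0,0,0,0,0,0,0.02],[0,0,0,0,0,0,0.02],[0,0,0,0,0,0,0.02],[0,0,0,0,0,0,0.02],[0,0,0,0,0,0,0.02],[0,0,0,0,0,0,0.02]]]' >/dev/null; python3 -m handwheel '[[[0,0,0,0,0,0,0.02],[0,0,0,0,0,0,0.02],[0,0,0,0,0,0,0.02],[0,0,0,0,0,0,0.02],[0,0,0,0,0,0,0.02]]]' ;python3 -m handwheel '[[[0,0,0,0,0,-0.015,0.02],[0,0,0,0,0,-0.02,0.02],[0,0,0,0,0,-0.03,0.02],[0,0,0,0,0,-0.03,0.02],[0,0,0,0,0,-0.015,0.02],[0,0,0,0,0,0,0.02],[0,0,0,0,0,0,0.02],[0,0,0,0,0,0,0.02]]]'; python3 plan.py 0.5434 -0.0470 0.15 11.5
```

```text
time: 12.12
eef_pos: [0.6301, -0.2063, 0.0398]
eef_rot: [3.128, -0.286, 0.0]
wrist_force: [-0.2, -1.1, -0.6]
grip_width: 0.0272
grasp_force: 30.0
time: 12.78
eef_pos: [0.6292, -0.206, 0.1481]
eef_rot: [-3.128, 0.286, 0.004]
wrist_force: [0.4, 0.5, -0.4]
grip_width: 0.0272
grasp_force: 30.0
t 12.78 pos [ 0.6292 -0.206   0.1481] j6 1.32 turn [ -0.06   0.14 -21.95] other [2.00e-01 1.00e-01 1.58e+02] shift after turn [-0.0524 -0.1729 -0.0019] F [ 0.4  0.5 -0.4] w 0.0272 g 30.0
```

```bash
python3 -m handwheel '[[[0,0,-5.5,0,0,0,0.02],[0,0,-5.5,0,0,0,0.02],[0,0,-5.5,0,0,0,0.02],[0,0,-5.5,0,0,0,0.02],[0,0,0,-0.008,-0.026,0,0.02],[0,0,0,-0.009,-0.03,0,0.02],[0,0,0,-0.009,-0.03,0,0.02],[0,0,0,-0.009,-0.03,0,0.02]]]' >/dev/null; python3 -m handwheel '[[[0,0,0,-0.009,-0.03,0,0.02],[0,0,0,-0.006,-0.02,0,0.02],[0,0,0,-0.0024,-0.0069,0,0.02],[0,0,0,0,0,0,0.02],[0,0,0,0,0,0,0.02],[0,0,0,0,0,0,0.02],[0,0,0,0,0,0,0.02]]]' >/dev/null
python3 plan.py 0.5434 -0.0470 0.04 11.5
python3 - <<'E'
from held import *
from rig import imaging,robot
d=imaging.get_image("wrist"); np.save("w3.npy",d,allow_pickle=True)
measure(d,384); held(d,np.array(robot.observe()["eef_pos"]),11.5)
E
```

```text
t 14.03 pos [ 0.5446 -0.0486  0.1493] j6 1.14 turn [ 0.01  0.01 -0.03] other [  0.  -0. 180.] shift after turn [-0.0009 -0.0018  0.1093] F [ 0.2 -0.4 -0.7] w 0.0274 g 30.0
desk -0.0013
comp [ 70. 106.] ctr [586.1 140.5] [197.2  46.9] yaw 1.14 ztop 0.063
comp [402.  29.] ctr [ 711.4 -130.3] [ 76.6 297.5] yaw -76.42 ztop 0.028
comp [251. 117.] ctr [594.2 -35.9] [170.1  45.5] yaw 11.39 ztop 0.072
comp [403. 168.] ctr [ 592.  -199.2] [ 47.1 122.3] yaw -10.59 ztop 0.036
cap [250.  66.] [655.8 -23. ] d 19.3 [ 0.6555 -0.0234  0.0709]
cap [249. 112.] [620.  -29.3] d 19.5 [ 0.6199 -0.0295  0.071 ]
cap [254. 160.] [580.4 -41.8] d 19.5 [ 0.5807 -0.0417  0.071 ]
held n 598 centre (tray x,y) off TCP [-0.0006 -0.0002] rms 0.0011 z range -0.025 0.012
```

```bash
python3 -m handwheel '[[[0,0,0,0,-0.002,0.02,0.02],[0,0,0,0,0,0.03,0.02],[0,0,0,0,0,0.02,0.02],[0,0,0,0,0,0.005,0.02],[0,0,0,0,0,0,0.02],[0,0,0,0,0,0,0.02],[0,0,0,0,0,0,0.02],[0,0,0,0,0,0,0.02]]]' >/dev/null; python3 plan.py 0.5442 -0.0466 0.04 11.5
```

```text
t 14.75 pos [ 0.5447 -0.0458  0.0762] j6 1.15 turn [ 0.07 -0.15  0.04] other [ 2.0e-01  1.0e-01 -1.8e+02] shift after turn [-0.0007  0.0007  0.0362] F [-0.  -0.4 -1.9] w 0.0274 g 30.0
```

```bash
python3 -m handwheel '[[[0,0,0,-0.0005,0.0005,0.01,0.02],[0,0,0,0,0,0.01,0.02],[0,0,0,0,0,0.007,0.02],[0,0,0,0,0,0,0.02],[0,0,0,0,0,0,0.02],[0,0,0,0,0,0,0.02]]]' |grep force; python3 plan.py 0.5442 -0.0466 0.04 11.5;python3 -m handwheel '[[[0,0,0,0,0,0.004,0.02],[0,0,0,0,0,0.004,0.02],[0,0,0,0,0,0,0.02],[0,0,0,0,0,0,0.02],[0,0,0,0,0,0,0.02]]]' |grep force; python3 plan.py 0.5442 -0.0466 0.04 11.5
```

```text
wrist_force: [0.2, -0.0, 0.1]
grasp_force: 30.0
t 15.25 pos [ 0.5434 -0.046   0.0476] j6 1.14 turn [-0.    0.01  0.05] other [  -0.    -0.  -179.9] shift after turn [0.0007 0.0007 0.0076] F [ 0.2 -0.   0.1] w 0.0275 g 30.0
wrist_force: [0.4, -0.3, 0.8]
grasp_force: 30.0
t 15.67 pos [ 0.5434 -0.0461  0.0397] j6 1.14 turn [ 0.01 -0.    0.05] other [   0.    0. -180.] shift after turn [ 0.0007  0.0007 -0.0003] F [ 0.4 -0.3  0.8] w 0.0276 g 30.0
```

```bash
python3 -m handwheel '[[[0,0,0,0,0,0,0.08],[0,0,0,0,0,0,0.08],[0,0,0,0,0,0,0.08],[0,0,0,0,0,0,0.08],[0,0,0,0,0,0,0.08],[0,0,0,0,0,0,0.08]]]' >/dev/null; python3 -m handwheel '[[[0,0,0,0,0,-0.02,0.08],[0,0,0,0,0,-0.04,0.08],[0,0,0,0,0,-0.04,0.08],[0,0,0,0,0,-0.04,0.08],[0,0,0,0,0,-0.02,0.0918],[0,0,0,0,0,0,0.0918]]]'>/dev/null;python3 plan.py 0.5 -0.19 0.2 -10.4
```

```text
t 16.67 pos [ 0.5459 -0.0465  0.2053] j6 1.14 turn [ 0.15 -0.59 21.96] other [   0.8    0.2 -158. ] shift after turn [-0.0193  0.1494  0.0053] F [ 1.  -0.3  0.7] w 0.0886 g 0.0
```

Move to a viewpoint behind the emptied tray, which should show the whole scene.

```bash
python3 -m handwheel '[[[0,0,5.5,0,0,0,0.0918],[0,0,5.5,0,0,0,0.0918],[0,0,5.5,0,0,0,0.0918],[0,0,5.5,0,0,0,0.0918],[0,0,0,-0.004,0.03,-0.008,0.0918],[0,0,0,-0.004,0.03,-0.008,0.0918],[0,0,0,-0.004,0.03,-0.008,0.0918],[0,0,0,-0.004,0.03,-0.008,0.0918]]]' >/dev/null; python3 -m handwheel '[[[0,0,0,-0.004,0.03,-0.008,0.0918],[0,0,0,0,0,0,0.0918],[0,0,0,0,0,0,0.0918],[0,0,0,0,0,0,0.0918],[0,0,0,0,0,0,0.0918]]]' >/dev/null
python3 plan.py 0.557 -0.193 0.011 -10.4
python3 - <<'E'
from meas import *
from rig import imaging
d=imaging.get_image("wrist"); np.save("w4.npy",d,allow_pickle=True); cv2.imwrite("pics/w4.png",d["image"])
measure(d,215)
t=imaging.get_image("top"); np.save("t4.npy",t,allow_pickle=True); cv2.imwrite("pics/t4.png",cv2.resize(t["image"][130:280,180:345],None,fx=4,fy=4,interpolation=2))
E
```

```text
t 17.75 pos [ 0.4964 -0.1888  0.2389] j6 1.24 turn [-0.04  0.08  0.  ] other [-1.0e-01 -1.0e-01 -1.8e+02] shift after turn [ 0.0604 -0.0068  0.2279] F [-0.1  0.6  0.1] w 0.0916 g 0.0
desk -0.0014
comp [133.  15.] ctr [710.6 -98.6] [256.6  51.1] yaw 78.0 ztop 0.029
comp [248. 125.] ctr [ 555.5 -192.5] [ 45.7 196.7] yaw -10.44 ztop 0.036
comp [130. 128.] ctr [580.3 -39.6] [197.2  46.5] yaw 11.54 ztop 0.072
comp [ 20. 163.] ctr [588.2 138.1] [ 46.6 192.1] yaw -0.07 ztop 0.062
cap [88. 73.] [656.  -23.7] d 20.1 [ 0.6554 -0.0247  0.0703]
cap [102. 103.] [619.6 -30.5] d 20.2 [ 0.6193 -0.0314  0.0704]
cap [122. 135.] [580.2 -42.1] d 19.9 [ 0.58   -0.0435  0.0705]
cap [133. 163.] [544.3 -46.9] d 20.0 [ 0.5445 -0.0477  0.0705]
cap [146. 191.] [507.7 -51.9] d 20.0 [ 0.5079 -0.0532  0.0703]
```

View pics/w4.png

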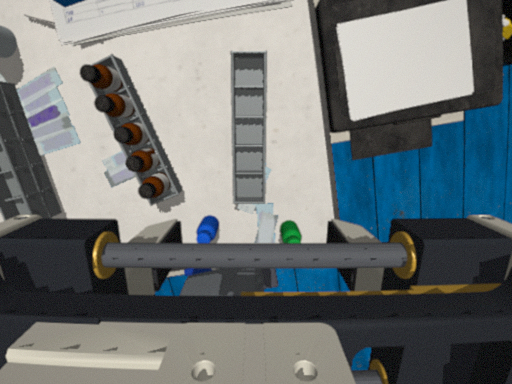

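All five bottles stand in the fuller tray, from (95,72) to (150,187), with equal cap heights. The emptied tray is at (249,125). Now grip it at mid length.

```bash
python3 -m handwheel '[[[0,0,0,0.0295,-0.0033,0.01,0.0918],[0,0,0,0.0295,-0.0033,0.02,0.0918],[0,0,0,0,0,0.038,0.0918],[0,0,0,0,0,0.038,0.0918],[0,0,0,0,0,0.038,0.0918],[0,0,0,0,0,0.02,0.0918],[0,0,0,0,0,0.01,0.0918],[0,0,0,0,0,0,0.0918]]]' >/dev/null; python3 -m handwheel '[[[0,0,0,0,0,0,0.0918],[0,0,0,0,0,0,0.0918],[0,0,0,0,0,0,0.0918]]]' >/dev/null; python3 plan.py 0.5555 -0.193 0.011 -10.4
```

```text
t 18.77 pos [ 0.5569 -0.1946  0.0677] j6 1.29 turn [ 0.06 -0.21 -0.04] other [-3.0e-01 -1.0e-01  1.8e+02] shift after turn [-0.0016 -0.0013  0.0567] F [-0.   0.3 -0.7] w 0.0917 g 0.0
```

```bash
python3 -m handwheel '[[[0,0,0,-0.0005,-0.001,0.02,0.0918],[0,0,0,0,0,0.02,0.0918],[0,0,0,0,0,0.01,0.0918],[0,0,0,0,0,0.004,0.0918],[0,0,0,0,0,0,0.0918],[0,0,0,0,0,0,0.0918],[0,0,0,0,0,0,0.0918]]]' >/dev/null; python3 plan.py 0.5555 -0.193 0.011 -10.4
```

```text
t 19.35 pos [ 0.5562 -0.1935  0.0129] j6 1.29 turn [ 0.04 -0.12 -0.05] other [-2.000e-01 -1.000e-01  1.799e+02] shift after turn [-0.0007 -0.0004  0.0019] F [-0.6 -0.7  0.3] w 0.0919 g 0.0
```

```bash
python3 -m handwheel '[[[0,0,0,-0.0005,0,0.001,0.035],[0,0,0,0,0,0,0.035],[0,0,0,0,0,0,0.035],[0,0,0,0,0,0,0.035],[0,0,0,0,0,0,0.035],[0,0,0,0,0,0,0.035],[0,0,0,0,0,0,0.035],[0,0,0,0,0,0,0.035]]]'; python3 -m handwheel '[[[0,0,0,0,0,0,0.035],[0,0,0,0,0,0,0.035],[0,0,0,0,0,0,0.035]]]';python3 -m handwheel '[[[0,0,0,0,0,-0.01,0.035],[0,0,0,0,0,-0.02,0.035],[0,0,0,0,0,-0.03,0.035],[0,0,0,0,0,-0.03,0.035],[0,0,0,0,0,-0.03,0.035],[0,0,0,0,0,-0.015,0.035],[0,0,0,0,0,0,0.035],[0,0,0,0,0,0,0.035]]]'; python3 plan.py 0.586 0.14 0.15 1.2
```

```text
time: 20.02
eef_pos: [0.5549, -0.1929, 0.0107]
eef_rot: [3.129, -0.286, -0.0]
wrist_force: [-0.1, 0.4, -0.7]
grip_width: 0.0436
grasp_force: 30.0
time: 20.27
eef_pos: [0.5549, -0.193, 0.0107]
eef_rot: [3.128, -0.286, 0.0]
wrist_force: [-0.3, 0.3, -0.6]
grip_width: 0.0438
grasp_force: 30.0
time: 20.93
eef_pos: [0.555, -0.193, 0.1465]
eef_rot: [3.128, -0.286, 0.002]
wrist_force: [-0.5, -0.0, -1.6]
grip_width: 0.0437
grasp_force: 30.0
t 20.93 pos [ 0.555  -0.193   0.1465] j6 1.29 turn [  0.04  -0.09 -11.65] other [-1.000e-01 -1.000e-01  1.683e+02] shift after turn [ 0.038  -0.3323 -0.0035] F [-0.5 -0.  -1.6] w 0.0437 g 30.0
```

```bash
python3 -m handwheel '[[[0,0,-2.9,0,0,0,0.035],[0,0,-2.9,0,0,0,0.035],[0,0,-2.9,0,0,0,0.035],[0,0,-2.9,0,0,0,0.035],[0,0,0,0.0015,-0.013,0,0.035],[0,0,0,0.003,-0.026,0,0.035],[0,0,0,0.003,-0.026,0,0.035],[0,0,0,0.003,-0.026,0,0.035]]]' >/dev/null; python3 -m handwheel '[[[0,0,0,0.003,-0.026,0,0.035],[0,0,0,0.003,-0.026,0,0.035],[0,0,0,0.003,-0.026,0,0.035],[0,0,0,0.003,-0.026,0,0.035],[0,0,0,0.003,-0.026,0,0.035],[0,0,0,0.003,-0.026,0,0.035],[0,0,0,0.003,-0.026,0,0.035],[0,0,0,0.003,-0.026,0,0.035]]]' >/dev/null;  python3 -m handwheel '[[[0,0,0,0.0025,-0.02,0,0.035],[0,0,0,0.001,-0.0133,0,0.035],[0,0,0,0,0,0,0.035],[0,0,0,0,0,0,0.035],[0,0,0,0,0,0,0.035],[0,0,0,0,0,0,0.035],[0,0,0,0,0,0,0.035]]]'
python3 plan.py 0.586 0.14 0.15 1.2
python3 - <<'E'
from meas import *
from rig import imaging
for n in("wrist","top","scene"):
    d=imaging.get_image(n); np.save(n+"5.npy",d,allow_pickle=True); cv2.imwrite(f"pics/{n}5.png",d["image"])
    P=cloud(d); z=P[...,2]
    for lo,hi in((.054,.072),(.13,.19)):
        k=(z>lo)&(z<hi)&(P[...,0]>.46)&(P[...,0]<.72)&(P[...,1]>.1)&(P[...,1]<.18); 
        q=P[k]*1000; 
        if len(q)<30: continue
        r=cv2.minAreaRect(np.float32(q[:,:2])); print(n,lo,len(q),np.round(r[0],1),np.round(r[1],1),round(r[2],2),"ext",np.percentile(q,[1,99],axis=0).round(1).tolist())
E
```

```text
time: 22.85
eef_pos: [0.5862, 0.139, 0.1456]
eef_rot: [3.141, 0.029, -0.0]
wrist_force: [-1.7, -0.2, -1.3]
grip_width: 0.044
grasp_force: 30.0
t 22.85 pos [0.5862 0.139  0.1456] j6 1.66 turn [ 0.01  0.01 -0.15] other [  0.   -0.  179.9] shift after turn [-0.0002 -0.001  -0.0044] F [-1.7 -0.2 -1.3] w 0.044 g 30.0
wrist 0.054 44 [719.1 125.1] [ 1.7 16.8] 0.42 ext [[718.2, 117.0, 54.3], [720.0, 132.7, 58.5]]
wrist 0.13 19879 [614.6 139. ] [140.   76.5] 0.81 ext [[547.8, 108.1, 143.6], [683.1, 169.4, 178.9]]
scene 0.054 672 [586.1 143.8] [199.   47.4] 1.09 ext [[487.6, 120.1, 54.1], [683.4, 167.8, 65.7]]
scene 0.13 1639 [559.  145.5] [ 81.6 146.1] 79.18 ext [[487.4, 104.0, 144.3], [605.0, 179.4, 187.3]]
```

View pics/wrist5.png

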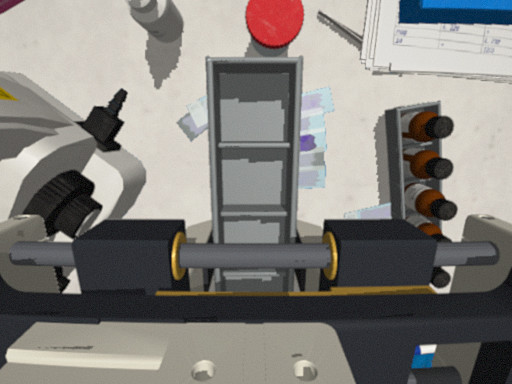

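The held tray (255,170) hangs level over the stack. I'll refine both from rim-height points only.

```bash
python3 - <<'E'
from meas import *
for f,lo,hi,lab in(("top0",.056,.072,"stack"),("w3",.056,.072,"stack"),("t4",.056,.072,"stack"),("scene0",.058,.072,"stack"),("scene5",.058,.072,"stack"),("wrist5",.160,.182,"held"),):
    d=np.load(f+".npy",allow_pickle=True).item(); P=cloud(d); z=P[...,2]
    k=(z>lo)&(z<hi)&(P[...,0]>.46)&(P[...,0]<.70)&(P[...,1]>.1)&(P[...,1]<.18)
    if lab=="held": k&=(P[...,0]>.63)
    q=P[k]*1000; r=cv2.minAreaRect(np.float32(q[:,:2]))
    print(f,lab,len(q),np.round(r[0],1),np.round(r[1],1),round(r[2],2),"z",np.percentile(q[:,2],[50,90]).round(1),"x",np.percentile(q[:,0],[1,99,100]).round(1),"y",np.percentile(q[:,1],[1,99]).round(1))
E
```

```text
top0 stack 231 [585.5 140.2] [197.2  45.5] 1.22 z [61.9 65. ] x [487.7 683.9 684.5] y [116.4 163.6]
w3 stack 3513 [585.7 140.5] [195.9  46.8] 1.14 z [61.2 63.1] x [489.2 681.2 684. ] y [117.  163.9]
t4 stack 236 [585.8 140.1] [198.8  45.7] 1.26 z [62.3 65.6] x [487.  684.  685.3] y [116.4 163.6]
scene0 stack 490 [586.3 143.5] [198.7  46.8] 1.41 z [62.9 64.8] x [488.  684.6 685.9] y [119.7 167.7]
scene5 stack 461 [586.5 143.8] [198.2  47.4] 1.09 z [63.  64.9] x [488.  683.4 685.9] y [119.9 167.7]
wrist5 held 3205 [657.2 140.1] [54.9 45.5] 0.68 z [169.2 170.5] x [630.8 684.  684.9] y [117.6 162.5]
```

```bash
python3 -m handwheel '[[[0,0,-0.15,-0.001,-0.0014,0.02,0.035],[0,0,0,0,0,0.02,0.035],[0,0,0,0,0,0.015,0.035],[0,0,0,0,0,0.007,0.035],[0,0,0,0,0,0,0.035],[0,0,0,0,0,0,0.035],[0,0,0,0,0,0,0.035],[0,0,0,0,0,0,0.035]]]' >/dev/null; python3 -m handwheel '[[[0,0,0,0,0,0,0.035],[0,0,0,0,0,0,0.035]]]' >/dev/null;python3 plan.py 0.5853 0.1404 0.0667 1.2
```

```text
t 23.83 pos [0.5855 0.1415 0.0844] j6 1.66 turn [ 0.   -0.07  0.1 ] other [ 1.000e-01  0.000e+00 -1.799e+02] shift after turn [-0.0003  0.001   0.0177] F [-0.5  0.7 -1. ] w 0.0438 g 30.0
```

```bash
python3 -m handwheel '[[[0,0,0,0,0.0007,0.003,0.035],[0,0,0,0,0,0.002,0.035],[0,0,0,0,0,0,0.035],[0,0,0,0,0,0,0.035],[0,0,0,0,0,0,0.035],[0,0,0,0,0,0,0.035]]]' >/dev/null; python3 plan.py 0.5853 0.1404 0.0667 1.2
python3 - <<'E'
from meas import *
from rig import imaging
a=imaging.get_image("scene"); t=imaging.get_image("top")
def cr(d,y,x,s): return cv2.resize(d["image"][y:y+120,x:x+120],(600,600),interpolation=2)
cv2.imwrite("pics/s6.png",cr(a,160,145,5))
E
```

```text
t 24.33 pos [0.5853 0.1407 0.0787] j6 1.66 turn [ 0.   -0.01  0.1 ] other [   0.     0.  -179.9] shift after turn [0.     0.0003 0.012 ] F [-0.4  0.  -2.3] w 0.0439 g 30.0
```

View pics/s6.png

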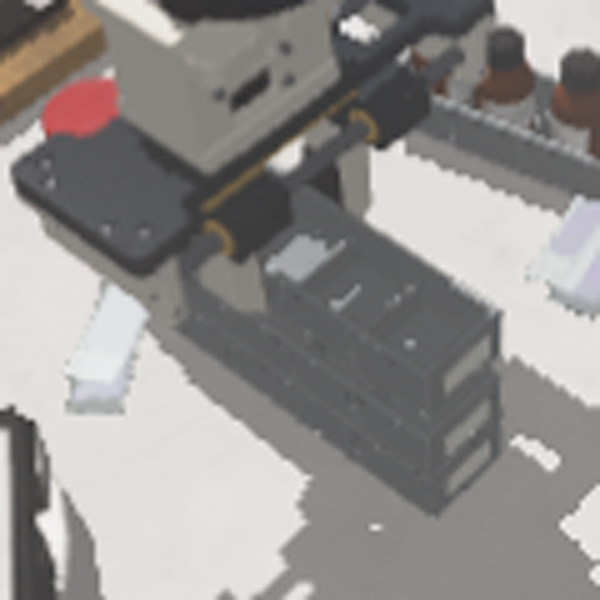

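The held tray is lined up above the stack: its corner at (440,420) is over the stack's corner at (435,450). Lowering in small steps and watching the force.

```bash
python3 -m handwheel '[[[0,0,0,0,0,0.002,0.035],[0,0,0,0,0,0.002,0.035],[0,0,0,0,0,0,0.035],[0,0,0,0,0,0,0.035],[0,0,0,0,0,0,0.035]]]' | grep -E "pos|wrist"; python3 -m handwheel '[[[0,0,0,0,0,0.0015,0.035],[0,0,0,0,0,0.0015,0.035],[0,0,0,0,0,0,0.035],[0,0,0,0,0,0,0.035],[0,0,0,0,0,0,0.035]]]' | grep -E "pos|wrist"
```

```text
eef_pos: [0.5852, 0.1407, 0.0746]
wrist_force: [0.7, 0.3, -0.6]
eef_pos: [0.5852, 0.1407, 0.0717]
wrist_force: [0.0, -0.3, -1.5]
```

Already about 3 mm inside the rim with no contact force, so I'll continue.

```bash
python3 -m handwheel '[[[0,0,0,0,0,0.0015,0.035],[0,0,0,0,0,0.0015,0.035],[0,0,0,0,0,0,0.035],[0,0,0,0,0,0,0.035],[0,0,0,0,0,0,0.035]]]' | grep -E "pos|wrist"; python3 -m handwheel '[[[0,0,0,0,0,0.001,0.035],[0,0,0,0,0,0.001,0.035],[0,0,0,0,0,0,0.035],[0,0,0,0,0,0,0.035],[0,0,0,0,0,0,0.035]]]' | grep -E "pos|wrist"
```

```text
eef_pos: [0.5852, 0.1407, 0.0687]
wrist_force: [-0.1, -0.6, -0.9]
eef_pos: [0.5852, 0.1407, 0.0667]
wrist_force: [0.5, 0.1, -2.3]
```

```bash
python3 -m handwheel '[[[0,0,0,0,0,0,0.0918],[0,0,0,0,0,0,0.0918],[0,0,0,0,0,0,0.0918],[0,0,0,0,0,0,0.0918],[0,0,0,0,0,0,0.0918],[0,0,0,0,0,0,0.0918],[0,0,0,0,0,0,0.0918],[0,0,0,0,0,0,0.0918]]]' | grep -E "width|wrist";  python3 -m handwheel '[[[0,0,0,0,0,-0.02,0.0918],[0,0,0,0,0,-0.04,0.0918],[0,0,0,0,0,-0.04,0.0918],[0,0,0,0,0,-0.03,0.0918],[0,0,0,-0.02,0.02,0,0.0918],[0,0,0,-0.03,0.03,0,0.0918],[0,0,0,-0.03,0.03,0,0.0918],[0,0,0,-0.02,0.02,0,0.0918]]]' >/dev/null; python3 -m handwheel '[[[0,0,0,0,0.01,0,0.0918],[0,0,0,0,0,0,0.0918],[0,0,0,0,0,0,0.0918],[0,0,0,0,0,0,0.0918]]]' | grep pos
python3 - <<'E'
from meas import *
from rig import imaging
d=imaging.get_image("wrist"); measure(d,215); cv2.imwrite("pics/w7.png",d["image"])
P=cloud(d); z=P[...,2]
for lo,hi in((.085,.099),(.03,.075)):
    k=(z>lo)&(z<hi)&(P[...,0]>.46)&(P[...,0]<.70)&(P[...,1]>.1)&(P[...,1]<.18); q=P[k]*1000
    r=cv2.minAreaRect(np.float32(q[:,:2])); print(lo,len(q),np.round(r[0],1),np.round(r[1],1),round(r[2],2),np.percentile(q[:,2],[50,95,99]).round(1))
k=(z>.085)&(z<.099)&(P[...,1]>.1)&(P[...,1]<.18)
for a,b in((.485,.52),(.65,.69)): print("rim top",a,np.percentile(z[k&(P[...,0]>a)&(P[...,0]<b)],95) if (k&(P[...,0]>a)&(P[...,0]<b)).any() else None)
E
```

```text
wrist_force: [-0.1, 0.1, 0.1]
grip_width: 0.0904
eef_pos: [0.4897, 0.0301, 0.1967]
desk -0.0013
comp [149.  93.] ctr [586. 140.] [197.4  46.6] yaw 1.27 ztop 0.089
comp [26. 93.] ctr [567.8 301.7] [ 67.7 246.1] yaw -15.06 ztop 0.083
comp [315.  98.] ctr [581.  -38.9] [197.7  46.5] yaw 11.29 ztop 0.072
cap [313.  21.] [656. -23.] d 20.6 [ 0.6552 -0.0227  0.0709]
cap [ 4. 46.] [631.6 293.9] d 35.3 [0.6327 0.2858 0.0701]
cap [318.  61.] [619.8 -29.5] d 19.8 [ 0.6195 -0.0293  0.0708]
cap [ 6. 81.] [599.1 284.1] d 37.3 [0.5979 0.2821 0.0769]
cap [327. 103.] [580.4 -42. ] d 19.7 [ 0.5801 -0.0414  0.0709]
cap [ 10. 106.] [572.1 280.3] d 31.7 [0.5728 0.2782 0.081 ]
cap [328. 139.] [544.5 -46. ] d 19.7 [ 0.5446 -0.0454  0.0708]
cap [330. 174.] [508.  -51.7] d 19.8 [ 0.5081 -0.051   0.0709]
0.085 2217 [576.3 139.9] [178.1  46.3] 1.23 [90.1 91.7 92.2]
0.03 7674 [586.  138.7] [197.4  43.9] 1.27 [65.8 72.8 74.5]
rim top 0.485 0.09170125367347362
rim top 0.65 0.09174358530617127
```

View pics/w7.png

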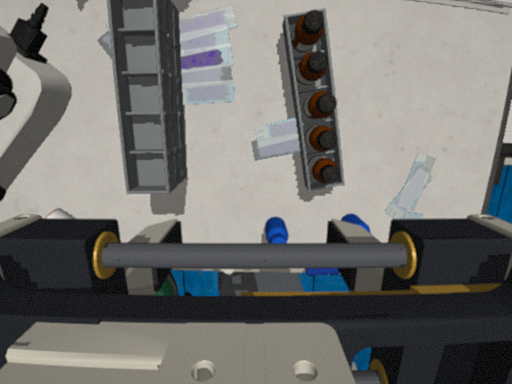

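The emptied tray, around (148,95), sits level on the stack. Its rim reads 91.7 mm at both ends against 92 mm expected, so it is fully down. All five bottles, from (308,28) to (325,170), are seated. Handing in.

```bash
python3 -c "
from rig import robot
print(robot.close_job())"
```

```text
the job is handed in; nothing more can be done
None
```

The job is handed in: my last camera check showed all five bottles upright and fully down in the fuller tray and the emptied tray seated level on the stack; no verdict came back.

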